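Set the bends and unload the bracket die

TASK

Swing the toggle clamp over onto the brackets in the die until it is fully down, leave it down for about two seconds to set the bends, then swing it fully back. Lift every formed bracket out of its cavity and put them all down in the tray, each resting on the tray's floor, not stacked, on end or leaning on the rim; then swing the clamp fully down again over the empty die. Leave the other things on the counter where they are.

Things in the scene. Friction and masses are not known exactly. Their poses are not given: they have to be found in the camera images.
- die: Fixed blackened steel forming die: block 130 (x) x 300 (y) x 40 mm high with four open cavities along y, centres at y = -112.5, -37.5, 37.5, 112.5 mm, x = 0, each 84 x 44 mm, 16 mm deep. Origin: centre of the block's underside; z up; at +x is the clamp's hinge block (110 mm wide, out to x = 109 mm, cheeks 90 mm high).
- clamp_hinge (a point): The clamp's hinge axis (parallel to the die's y axis), at x = 83, y = 0, z = 75 mm in the die's frame.
- clamp_handle (a point): Middle of the clamp's round steel T handle, 14 mm thick and 120 mm long along the die's y, at the free end of the arm, 183 mm from the hinge axis. The arm is 22 mm wide at the middle, so take the handle 35 mm to either side of this point. The handle does not turn on the arm.
- clamp (a joint): Toggle clamp: steel arm with a 270 mm cross bar of feet 83 mm from the hinge. 0 = fully down: level over the die towards -x, feet at the brackets' tops, handle axis 75 mm above the counter. 1.57 = upright, 1.9 = fully back at its stop. A weight block on the arm drives it from dead centre (about 1.1) to the nearer end, slowed by a damped hinge; it rests there with about 2 N at the handle.
- tray: Loose open plywood tray, 210 (x) x 270 (y) x 28 mm high, walls and floor 5 mm thick, 0.9 kg. Origin: centre of its underside, z up. It may be pushed along by a knock.
- coaster: Turquoise ceramic tile coaster 90 x 90 x 8 mm, fixed, bystander. Origin: centre of its underside.
- bracket0: Formed aluminium U bracket (2 to 4 present, one to a cavity): channel 80 (x) x 40 (y) x 36 mm (z), base and two long walls 4 mm thick, open at top and ends, about 90 g. Origin: centre of this outline. In its cavity: walls up, x along the die's x, underside 24 mm above the counter, top 20 mm standing out of the die. Grip across the 40 mm.
- bracket1: Formed aluminium U bracket (2 to 4 present, one to a cavity): channel 80 (x) x 40 (y) x 36 mm (z), base and two long walls 4 mm thick, open at top and ends, about 90 g. Origin: centre of this outline. In its cavity: walls up, x along the die's x, underside 24 mm above the counter, top 20 mm standing out of the die. Grip across the 40 mm.
- bracket2: Formed aluminium U bracket (2 to 4 present, one to a cavity): channel 80 (x) x 40 (y) x 36 mm (z), base and two long walls 4 mm thick, open at top and ends, about 90 g. Origin: centre of this outline. In its cavity: walls up, x along the die's x, underside 24 mm above the counter, top 20 mm standing out of the die. Grip across the 40 mm.
- bracket3: Formed aluminium U bracket (2 to 4 present, one to a cavity): channel 80 (x) x 40 (y) x 36 mm (z), base and two long walls 4 mm thick, open at top and ends, about 90 g. Origin: centre of this outline. In its cavity: walls up, x along the die's x, underside 24 mm above the counter, top 20 mm standing out of the die. Grip across the 40 mm.
- lnb: White plastic dish LNB standing on its 68 mm horn, 123 mm high. Bystander. Origin: centre of its underside.
- screw_tin: Blackened steel tin of chassis screws, 60 mm across, 40 mm high. Bystander. Origin: centre of its underside.
- tuner: Steel tuner can 70 x 50 x 24 mm on the coaster. Bystander. Origin: centre of its underside.
- spacer0: Rose-gold hex spacer, 32 mm across flats, 60 mm long, lying along x. Bystander. Origin: underside, middle.
- spacer1: Rose-gold hex spacer, 32 mm across flats, 75 mm long, lying along x. Bystander. Origin: underside, middle.
- spacer2: Rose-gold hex spacer, 32 mm across flats, 90 mm long, lying along x. Bystander. Origin: underside, middle.
- screwdriver: Screwdriver lying beyond the die and tray. Bystander.
Not all that is in view belongs to the job. What is shaped like the bracket1 but red or turquoise is not meant.

How it is judged:
On the way, in this order (a step that is already met when the one before it is completed fails the run):
1. the clamp is fully down on the brackets, all in their cavities, for a second (value of joint clamp below 0.06 rad and x of bracket0 in the frame of die between -0.012 and 0.012 m and z of bracket0 in the frame of die between 0.03 and 0.048 m and x of bracket1 in the frame of die between -0.012 and 0.012 m and z of bracket1 in the frame of die between 0.03 and 0.048 m and x of bracket2 in the frame of die between -0.012 and 0.012 m and z of bracket2 in the frame of die between 0.03 and 0.048 m and x of bracket3 in the frame of die between -0.012 and 0.012 m and z of bracket3 in the frame of die between 0.03 and 0.048 m), for 1 s.
2. the clamp is swung back (value of joint clamp above 1.6 rad), for 0.2 s.
3. every bracket lies in the tray (x of bracket0 in the frame of tray between -0.09 and 0.09 m and y of bracket0 in the frame of tray between -0.12 and 0.12 m and z of bracket0 in the frame of tray between 0.01 and 0.035 m and x of bracket1 in the frame of tray between -0.09 and 0.09 m and y of bracket1 in the frame of tray between -0.12 and 0.12 m and z of bracket1 in the frame of tray between 0.01 and 0.035 m and x of bracket2 in the frame of tray between -0.09 and 0.09 m and y of bracket2 in the frame of tray between -0.12 and 0.12 m and z of bracket2 in the frame of tray between 0.01 and 0.035 m and x of bracket3 in the frame of tray between -0.09 and 0.09 m and y of bracket3 in the frame of tray between -0.12 and 0.12 m and z of bracket3 in the frame of tray between 0.01 and 0.035 m and linear speed of each of bracket0, bracket1, bracket2, bracket3 below 0.03 m/s), for 0.2 s.
At the end, for the whole second after the job is handed in: Every bracket that is present lies at rest on the tray's floor (its centre within 90 mm in x and 120 mm in y of the tray's middle and 10 to 35 mm above the tray's underside, so not stacked or on end), the tray is level within 0.1 rad, and the clamp is fully down (below 0.06 rad) (all of step 3 and value of joint clamp below 0.06 rad and angle between tray's own z axis and vertical below 0.1 rad); the robot touches nothing.
It fails at once if the LNB, screw tin, tuner, a hex spacer or the screwdriver is moved by more than 30 mm (distance of any of lnb, screw_tin, tuner, spacer0, spacer1, spacer2, screwdriver from where it was at the start of the episode above 0.03 m).
Of bracket0, bracket1, bracket2, bracket3 only 2 to 4 are there at a start; the rules pass over those that are not, and their reading is None.
At some moment in a run one of tray may be knocked a few centimetres aside while the robot is not near it.
Once in a run the grip may slacken for a moment while it holds something.
It also fails if it takes over 210 s, if anything falls off the work surface, if the arm or the gripper's body presses on something with over 40 N, if the wrist force passes 120 N, or if a joint passes its speed limit or range.

ROBOT

A 6-joint arm with a two-finger parallel gripper is mounted at the origin on the work surface. World frame = base frame: x ahead of the robot, y to its left, z up, the work surface at z = 0. Lengths are in m, angles in rad, forces in N, time in s.
With the tool pointing down it reaches from about 0.3 to 0.775 m from the base axis. Payload 14.6 kg.
Tool frame: the origin (TCP) lies at the very end of the fingers, on their centre line; the grasp point (between the pads) lies 19 mm behind it; z points along the fingers, y is the line along which they close (so a half turn about z gives the same grasp; the last joint's range is limited). The gripper opens to 94 mm and grips with 3 to 60 N. Pads are 16 mm wide; open, the fingers measure 119 mm over their backs; the gripper's body (75 mm by 177 mm) begins 78 mm behind the grasp point.
Start: joints at [1.158, 0.3, 1.521, -0, 1.321, -0.067], TCP at [0.186, 0.517, 0.205] pointing down, gripper open.
Joint ranges: [-3.03, 3.03], [-0.79, 2.21], [0.23, 2.52], [-1.04, 4.18], [0, 3.07], [-2.55, 2.55]. Speed limits (rad/s): [2.22, 2.22, 2.57, 3.14, 3.14, 3.14].

INTERFACE

Orientations are given as [roll, pitch, yaw] about the fixed x, y, z axes, in that order (R = Rz(yaw) Ry(pitch) Rx(roll)).
In Python, from station import ctrl gives the robot as it stands. The module is installed in compiled form; this text tells all that it offers.
- The arm moves only by the tool step_arm, never from a script. Its argument "deltas" is a list of rows, each an object with "dp": the shift along the tool's x, y, z scaled (see below), a list of three; "twist": the turn about the tool's z scaled (see below). In form: [{"dp": [tx, ty, tz], "twist": twist}, ...]. A call has 1 to 12 rows; each row shifts and turns the commanded pose from where the row before left it, along the tool's axes as they then stand; what a row does not reach is not made up. The controller multiplies each number of a shift by 0.04 m and each number of a turn by 4 degrees. A row lasts 1/10 s, in which the tool goes at most 50 mm and 8.59 degrees, less where a joint would pass 70% of its speed; a pose out of reach is approached as far as the arm can. A call with a number of a shift or a turn outside -1 to 1 is refused whole. A call with a gripper value outside its range is refused whole. "gripper" is the opening, from -1 (shut) to 1 (fully open), set as the call begins (left out, the last holds). The fingers move at their own pace and stop on an object; "squeeze" is the grip in N (left out, the last holds). Time passes only in rows, so rows that do not move let the fingers close. It gives the time, the measured TCP pose, the force, the opening and the grip force at its end, in the units of the state.
- ctrl.get_obs(): the state, without advancing time (a new reading comes with each control period).
- ctrl.camera(name): name is "scene" or "top" or "wrist"; returns (picture, depth): 384x512x3 uint8, red, green, blue; 384x512 float32, m along the optical axis (not along the pixel's ray), 0 where there is no reading.
- ctrl.get_calibration(name): a dict with "fx", "fy", "cx", "cy" (pixels), "world_to_cam" (4x4, takes a point from world to camera coordinates); the wrist camera has in their place "hand_eye" (4x4, takes a point from camera to tool coordinates, whose origin is the TCP and whose axes are the flange's). Camera axes: x right, y down, z forward; pixel columns grow to the right and rows downward; lengths in m; the calibration is good to about 2 mm. A picture is of the moment at which its call begins: read the wrist's pose just before it. get_calibration takes no time and is no camera call.
- ctrl.hand_in(): hands the job in; it is judged then, once.
Trained networks look in the newest picture that a camera, given by its name, has taken for a name from the list of things; names that differ only in an ending like _2 or _b are one class to them, and where a whole thing is asked for, a point or a joint stands for the part that bears it (a point fixed in the world has none). Each returns a list of dicts, best first, with "conf" (0 to 1); they miss things now and then, are a little off and sometimes report something else, mostly with a low value. They report only what shows in the picture. A call takes as long as a camera call. They do not tell look-alikes from the thing itself.
- ctrl.spot_in(camera, label): "rect" ([left, top, right, bottom] as shares, 0 to 1, of the picture: columns of its width, rows of its height, round what is visible of it).
- ctrl.cut_out(camera, label): "pixels" (384x512 bool, what is visible of it) and "rect" ([left, top, right, bottom] as shares, 0 to 1, of the picture: columns of its width, rows of its height, round what is visible of it).
The state is a dict: "time_s": time; "qpos": joint angles; "joint_vel": joint speeds; "tau": joint torques, N m; "ee_pos": TCP position; "eef_rot": TCP orientation; "force": force on the tool from outside, world axes, zero at the start; "moment": the same for the moment, N m; "grip_width": finger opening in m; "grip_force": force on a finger pad.
Only numpy, scipy, OpenCV 4.12 (cv2) and the standard library are available. Lean on these libraries where they do the work, as an engineer would, in place of code of your own. Each camera call takes 0.05 s, during which the arm holds its last target. There are 200 camera calls.

## Working session

There is one attempt and no reset: what is moved stays moved. The work goes in short steps, Python scripts to look and compute and a tool call to move; the robot and the scene stay as the last step left them, time stands still between calls to the robot, and variables do not carry over. Pictures are saved under pics/ and viewed, at most 14 in all, crops included, and the job is handed in when it is done.

Besides the shell and the picture viewer there is one more tool, called after "Call:" by a JSON object that holds its "op" and its "data", one argument or row to a line. step_arm: Moves the arm, as the interface text tells. Its arguments: {"type":"object","properties":{"deltas":{"type":"array"},"gripper":{"type":"number"},"squeeze":{"type":"number"}},"required":["deltas"]}

```bash
mkdir -p pics; cat > h.py <<'E'
import numpy as np, cv2
from station import ctrl
def grab(n):
    o=ctrl.get_obs(); p,d=ctrl.camera(n); return o,p,d
def save(p,f,k=1,crop=None):
    if crop: p=p[crop[1]:crop[3],crop[0]:crop[2]]
    p=cv2.resize(p,None,fx=k,fy=k,interpolation=cv2.INTER_CUBIC); cv2.imwrite('pics/'+f,p[...,::-1])
def pts(n,d,mask=None):
    c=ctrl.get_calibration(n); v,u=np.nonzero((d>0)&(mask if mask is not None else True)); z=d[v,u]
    P=np.c_[(u-c['cx'])/c['fx']*z,(v-c['cy'])/c['fy']*z,z]
    M=np.linalg.inv(c['world_to_cam']); return P@M[:3,:3].T+M[:3,3],u,v
E
python3 - <<'E'
from h import *
o,p,d=grab('top'); save(p,'top.png',1.5); np.save('topd.npy',d)
for l in ['die','clamp_handle','tray','bracket0','coaster','lnb','screw_tin','tuner','spacer0','screwdriver']:
    for r in ctrl.cut_out('top',l)[:6]:
        if r['conf']<.3: continue
        P,_,_=pts('top',d,r['pixels']); 
        print(l,round(r['conf'],2),(np.array(r['rect'])*[512,384,512,384]).round(),np.median(P,0).round(3),np.percentile(P,2,axis=0).round(3),np.percentile(P,98,axis=0).round(3))
o,p,d=grab('scene'); save(p,'scene.png',1.5)
print(o)
E
```

```text
die 0.61 [ 74. 105. 225. 245.] [0.573 0.24  0.041] [0.456 0.092 0.   ] [0.671 0.383 0.254]
clamp_handle 0.97 [ 74. 107. 211. 169.] [0.633 0.243 0.163] [0.609 0.122 0.086] [0.677 0.368 0.256]
clamp_handle 0.5 [214.  95. 231. 124.] [0.765 0.101 0.028] [0.738 0.085 0.004] [0.798 0.12  0.035]
tray 0.67 [302. 161. 432. 268.] [ 0.528 -0.238  0.005] [ 0.423 -0.369 -0.   ] [ 0.633 -0.103  0.028]
bracket0 0.96 [ 90. 190. 112. 229.] [0.514 0.357 0.032] [0.477 0.328 0.025] [0.554 0.369 0.062]
bracket0 0.93 [157. 189. 182. 224.] [0.526 0.204 0.029] [0.487 0.179 0.024] [0.564 0.221 0.061]
bracket0 0.86 [193. 188. 217. 225.] [0.53  0.127 0.029] [0.493 0.104 0.024] [0.57  0.145 0.062]
bracket0 0.83 [134. 301. 160. 341.] [0.284 0.25  0.006] [0.246 0.224 0.001] [0.321 0.266 0.038]
bracket0 0.73 [126. 192. 145. 228.] [0.52  0.28  0.031] [0.482 0.253 0.024] [0.559 0.295 0.062]
bracket0 0.59 [190. 273. 227. 302.] [0.352 0.118 0.004] [ 0.327  0.081 -0.001] [0.378 0.157 0.038]
coaster 0.76 [242. 140. 284. 180.] [ 0.642 -0.025  0.008] [ 0.608 -0.046  0.004] [0.694 0.043 0.011]
coaster 0.44 [193. 188. 217. 
[... 1197 characters left out ...]
0.084 -0.001] [0.798 0.122 0.035]
{'time_s': 0.55, 'qpos': array([ 1.15840877e+00,  2.99893969e-01,  1.52102296e+00, -1.86932603e-05,
        1.32072241e+00, -6.65904509e-02]), 'joint_vel': array([-0.00086423, -0.0004817 , -0.00144619,  0.0003955 , -0.0015088 ,
        0.00078604]), 'tau': array([ 3.66863187e-04, -5.31407762e+01, -3.52794743e+01,  7.08536315e-02,
        2.11958075e-02, -9.01193266e-05]), 'ee_pos': array([0.1864128 , 0.51741857, 0.20543917]), 'eef_rot': array([-3.14154486e+00,  1.49645351e-05,  2.79580017e+00]), 'force': array([0.09278809, 0.7940734 , 0.73659321]), 'moment': array([-0.00854607,  0.02544652, -0.02990295]), 'grip_force': 0.0, 'grip_width': 0.09395363647973534}
```

View pics/top.png

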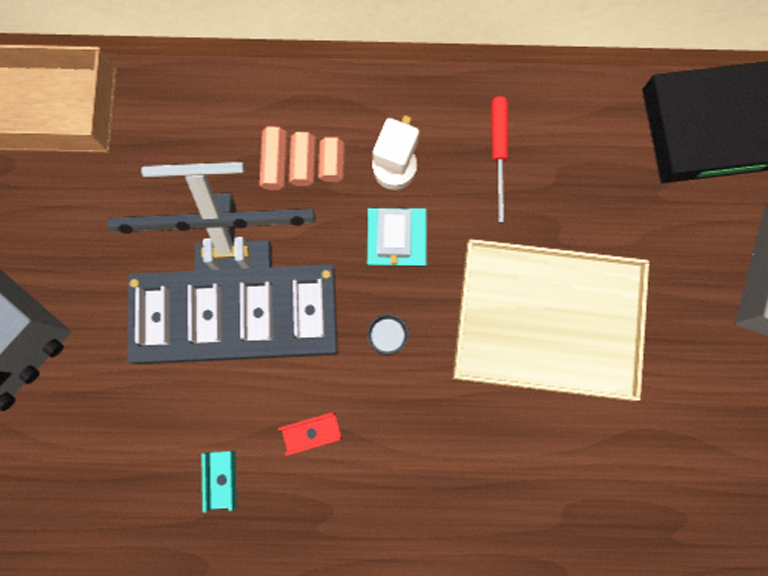

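View pics/scene.png

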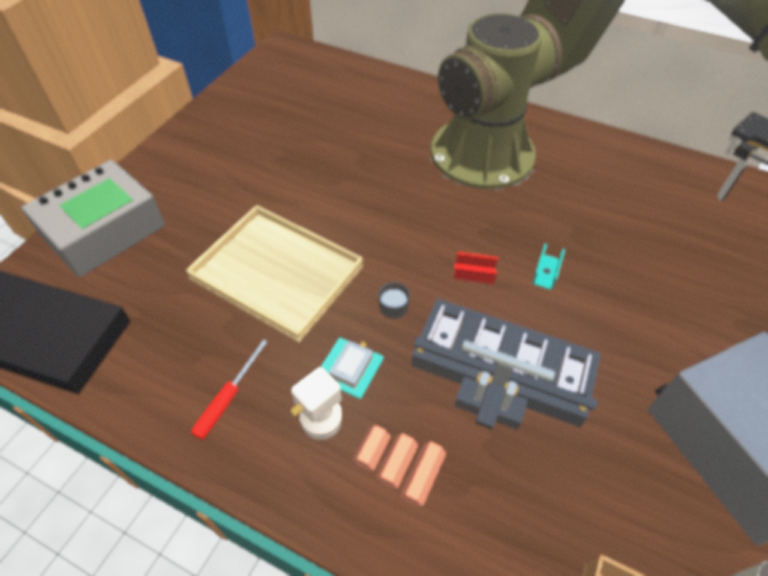

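Four grey brackets sit in the die, at top-picture pixels (155,315), (207,313), (258,311) and (310,309). The red one (310,433) and the turquoise one (219,480) are look-alikes lying on the counter and are not meant. The clamp is back, with its handle at (192,170), and the tray is at (552,320).

Next I'll fit the poses.

```bash
cat >> h.py <<'E'
def rect(P):
    """centre, yaw of the rect's x axis (folded to +-45deg), (size x, size y) from xy points"""
    (cx,cy),(w,h),a=cv2.minAreaRect((P[:,:2]*1000).astype(np.float32))
    a=np.deg2rad(a)
    if a>np.pi/4: a-=np.pi/2; w,h=h,w
    return np.array([cx,cy])/1000,a,(round(w),round(h))
def biggest(d,lo,hi,box,n='top'):
    P,u,v=pts(n,d); k=(P[:,2]>lo)&(P[:,2]<hi)&(P[:,0]>box[0])&(P[:,0]<box[1])&(P[:,1]>box[2])&(P[:,1]<box[3])
    return P[k],u[k],v[k]
def wrap(a): return (a+np.pi)%(2*np.pi)-np.pi
def togo(x,y,z,yaw):
    o=ctrl.get_obs(); ya=o['eef_rot'][2]; dy=wrap(yaw-ya); D=np.array([x,y,z])-o['ee_pos']
    f=lambda w:(np.array([D[0]*np.cos(w)+D[1]*np.sin(w),D[0]*np.sin(w)-D[1]*np.cos(w),-D[2]])/.04).round(2)
    print('twist units',(-np.rad2deg(dy)/4).round(2),'dp now',f(ya),'dp after twist',f(yaw),'t',o['time_s'])
def die2w(die,p):
    c,s=np.cos(die[2]),np.sin(die[2]); return np.array([die[0]+c*p[0]-s*p[1],die[1]+s*p[0]+c*p[1],p[2]])
E
python3 - <<'E'
from h import *
d=np.load('topd.npy')
P,u,v=biggest(d,.035,.045,(.42,.61,.06,.42)); print('die',rect(P),len(P))
P,u,v=biggest(d,.022,.034,(.40,.66,-.40,-.08)); print('tray',rect(P),len(P),np.median(P[:,2]))
B=[]
for y in (.357,.28,.204,.127):
    P,u,v=biggest(d,.052,.068,(.45,.6,y-.04,y+.04)); r=rect(P); print(r,P[:,2].mean().round(4)); B.append(r[0])
P,u,v=biggest(d,.235,.30,(.55,.75,.1,.42)); print('handle',rect(P),P[:,2].max(),P.mean(0))
B=np.array(B); print('slope',np.polyfit(B[:,1],B[:,0],1), B.mean(0))
E
```

```text
die (array([0.53220605, 0.23877196]), np.float64(0.0708425983543865), (148, 300)) 5102
tray (array([ 0.52772327, -0.23402058]), np.float64(-0.09960182529479988), (211, 271)) 1071 0.026773515162404227
(array([0.51648853, 0.34944376]), np.float64(0.07447404320492651), (81, 41)) 0.0583
(array([0.539961  , 0.27610385]), np.float64(0.0595554974762502), (117, 41)) 0.0585
(array([0.54271106, 0.20176814]), np.float64(0.06699026093618123), (114, 41)) 0.059
(array([0.5310918 , 0.12529559]), np.float64(0.06963141765775369), (79, 40)) 0.0592
handle (array([0.66134009, 0.2472265 ]), np.float64(0.06765397477528862), (22, 119)) 0.2574881879321077 [0.66258941 0.24721024 0.25166858]
slope [-0.06136935  0.54717838] [0.5325631  0.23815283]
```

```bash
cat >> h.py <<'E'
DIE=(.5238,.2374,.070)
def handle(th,y=-.035): return die2w(DIE,(.083-.183*np.cos(th),y,.075+.183*np.sin(th)))-[0,0,.019]
E
python3 - <<'E'
from h import *
h=handle(1.9); print(h); togo(h[0],h[1],.31,np.pi/2+.07)
E
```

```text
[0.66806184 0.21242893 0.22917292]
twist units 16.54 dp now [-13.91  -3.09  -2.61] dp after twist [-8.45 11.48 -2.61] t 0.6
```

Call:
{"op": "step_arm", "data": {
  "deltas": [
    {"dp": [0, 0, -0.5], "twist": 1},
    {"dp": [0, 0, -0.5], "twist": 1},
    {"dp": [0, 0, -0.5], "twist": 1},
    {"dp": [0, 0, -0.5], "twist": 1},
    {"dp": [0, 0, -0.5], "twist": 1},
    {"dp": [0, 0, -0.1], "twist": 1},
    {"dp": [0, 0, 0], "twist": 1},
    {"dp": [0, 0, 0], "twist": 1},
    {"dp": [0, 0, 0], "twist": 1},
    {"dp": [0, 0, 0], "twist": 1},
    {"dp": [0, 0, 0], "twist": 1},
    {"dp": [0, 0, 0], "twist": 1}
  ],
  "gripper": 0
}}

```text
time_s: 1.8
ee_pos: [0.1864, 0.5174, 0.3094]
eef_rot: [-3.142, 0.0, 1.955]
force: [1.2, 0.4, -0.3]
grip_width: 0.0467
grip_force: 0.0
```

Call:
{"op": "step_arm", "data": {
  "deltas": [
    {"dp": [0, 0, 0], "twist": 1},
    {"dp": [0, 0, 0], "twist": 1},
    {"dp": [0, 0, 0], "twist": 1},
    {"dp": [0, 0, 0], "twist": 1},
    {"dp": [0, 0, 0], "twist": 0.54}
  ]
}}

```text
time_s: 2.3
ee_pos: [0.1864, 0.5174, 0.3095]
eef_rot: [-3.142, -0.0, 1.638]
force: [1.0, -0.2, -0.8]
grip_width: 0.0469
grip_force: 0.0
```

Call:
{"op": "step_arm", "data": {
  "deltas": [
    {"dp": [-0.7, 0.95, 0], "twist": 0},
    {"dp": [-0.7, 0.95, 0], "twist": 0},
    {"dp": [-0.7, 0.95, 0], "twist": 0},
    {"dp": [-0.7, 0.95, 0], "twist": 0},
    {"dp": [-0.7, 0.95, 0], "twist": 0},
    {"dp": [-0.7, 0.95, 0], "twist": 0},
    {"dp": [-0.7, 0.95, 0], "twist": 0},
    {"dp": [-0.7, 0.95, 0], "twist": 0},
    {"dp": [-0.7, 0.95, 0], "twist": 0},
    {"dp": [-0.7, 0.95, 0], "twist": 0},
    {"dp": [-0.7, 0.95, 0], "twist": 0},
    {"dp": [-0.7, 0.95, 0], "twist": 0}
  ]
}}

```text
time_s: 3.5
ee_pos: [0.6663, 0.2129, 0.3095]
eef_rot: [3.141, -0.0, 1.641]
force: [-0.1, 0.9, -0.4]
grip_width: 0.0469
grip_force: 0.0
```

```bash
python3 - <<'E'
from h import *
h=handle(1.9); print(ctrl.get_obs()['ee_pos']); togo(*h,np.pi/2+.07)
E
```

```text
[0.66625717 0.21294783 0.3094663 ]
twist units 0.0 dp now [-0.02  0.04  2.01] dp after twist [-0.02  0.04  2.01] t 3.5
```

Call:
{"op": "step_arm", "data": {
  "deltas": [
    {"dp": [0, 0, 0.5], "twist": 0},
    {"dp": [0, 0, 0.5], "twist": 0},
    {"dp": [0, 0, 0.5], "twist": 0},
    {"dp": [0, 0, 0.5], "twist": 0}
  ]
}}

```text
time_s: 3.9
ee_pos: [0.6649, 0.2141, 0.2284]
eef_rot: [-3.141, 0.0, 1.641]
force: [0.7, 1.0, -0.3]
grip_width: 0.0471
grip_force: 0.0
```

Call:
{"op": "step_arm", "data": {
  "deltas": [
    {"dp": [0, 0, 0], "twist": 0},
    {"dp": [0, 0, 0], "twist": 0},
    {"dp": [0, 0, 0], "twist": 0},
    {"dp": [0, 0, 0], "twist": 0},
    {"dp": [0, 0, 0], "twist": 0}
  ],
  "gripper": -1,
  "squeeze": 15
}}

```text
time_s: 4.4
ee_pos: [0.6655, 0.2144, 0.2308]
eef_rot: [3.139, -0.0, 1.641]
force: [2.9, 1.1, 4.9]
grip_width: 0.0135
grip_force: 15.0
```

```bash
python3 - <<'E'
from h import *
def rows(a,b,n):
    p=[handle(t) for t in np.linspace(a,b,n+1)]; c=np.array([np.cos(.07),np.sin(.07)])
    for i in range(n): D=p[i+1]-p[i]; print([0,round(float(D[:2]@c)/.04,2),round(-D[2]/.04,2)],end=' ')
    print()
rows(1.9,.7,12);rows(.7,0,8)
rows(0,1.0,12);rows(1.0,1.9,10)
E
```

```text
[0, -0.44, np.float64(-0.13)] [0, -0.45, np.float64(-0.08)] [0, -0.46, np.float64(-0.04)] [0, -0.46, np.float64(0.01)] [0, -0.45, np.float64(0.06)] [0, -0.45, np.float64(0.1)] [0, -0.43, np.float64(0.14)] [0, -0.42, np.float64(0.19)] [0, -0.4, np.float64(0.23)] [0, -0.37, np.float64(0.27)] [0, -0.34, np.float64(0.3)] [0, -0.31, np.float64(0.33)] 
[0, -0.24, np.float64(0.32)] [0, -0.22, np.float64(0.34)] [0, -0.19, np.float64(0.35)] [0, -0.15, np.float64(0.37)] [0, -0.12, np.float64(0.38)] [0, -0.09, np.float64(0.39)] [0, -0.05, np.float64(0.4)] [0, -0.02, np.float64(0.4)] 
[0, 0.02, np.float64(-0.38)] [0, 0.05, np.float64(-0.38)] [0, 0.08, np.float64(-0.37)] [0, 0.11, np.float64(-0.37)] [0, 0.14, np.float64(-0.35)] [0, 0.17, np.float64(-0.34)] [0, 0.2, np.float64(-0.33)] [0, 0.22, np.float64(-0.31)] [0, 0.25, np.float64(-0.29)] [0, 0.27, np.float64(-0.27)] [0, 0.29, np.float64(-0.24)] [0, 0.31, np.float64(-0.22)] 
[0, 0.36, np.float64(-0.21)] [0, 0.37, np.float64(-0.17)] [0, 0.39, np.float64(-0.14)] [0, 0.4, np.float64(-0.1)] [0, 0.41, np.float64(-0.07)] [0, 0.41, np.float64(-0.03)] [0, 0.41, np.float64(0.01)] [0, 0.41, np.float64(0.04)] [0, 0.4, np.float64(0.08)] [0, 0.4, np.float64(0.12)]
```

Call:
{"op": "step_arm", "data": {
  "deltas": [
    {"dp": [0, -0.22, -0.06], "twist": 0},
    {"dp": [0, -0.22, -0.06], "twist": 0},
    {"dp": [0, -0.22, -0.05], "twist": 0},
    {"dp": [0, -0.23, -0.04], "twist": 0},
    {"dp": [0, -0.46, -0.04], "twist": 0},
    {"dp": [0, -0.46, 0.01], "twist": 0}
  ]
}}

```text
time_s: 5.0
ee_pos: [0.5922, 0.2093, 0.2396]
eef_rot: [3.14, -0.0, 1.641]
force: [3.7, 1.7, 1.6]
grip_width: 0.0134
grip_force: 15.0
```

Call:
{"op": "step_arm", "data": {
  "deltas": [
    {"dp": [0, -0.45, 0.06], "twist": 0},
    {"dp": [0, -0.45, 0.1], "twist": 0},
    {"dp": [0, -0.43, 0.14], "twist": 0},
    {"dp": [0, -0.42, 0.19], "twist": 0},
    {"dp": [0, -0.4, 0.23], "twist": 0},
    {"dp": [0, -0.37, 0.27], "twist": 0},
    {"dp": [0, -0.34, 0.3], "twist": 0},
    {"dp": [0, -0.31, 0.33], "twist": 0}
  ]
}}

```text
time_s: 5.8
ee_pos: [0.4656, 0.2004, 0.1739]
eef_rot: [3.14, -0.0, 1.641]
force: [12.7, 3.2, -9.4]
grip_width: 0.0135
grip_force: 15.0
```

Call:
{"op": "step_arm", "data": {
  "deltas": [
    {"dp": [0, -0.24, 0.32], "twist": 0},
    {"dp": [0, -0.22, 0.34], "twist": 0},
    {"dp": [0, -0.19, 0.35], "twist": 0},
    {"dp": [0, -0.15, 0.37], "twist": 0},
    {"dp": [0, -0.12, 0.38], "twist": 0},
    {"dp": [0, 0, 0], "twist": 0}
  ]
}}

```text
time_s: 6.4
ee_pos: [0.431, 0.1979, 0.1032]
eef_rot: [3.136, -0.001, 1.641]
force: [19.1, 3.4, -6.2]
grip_width: 0.0133
grip_force: 15.0
```

```bash
python3 - <<'E'
from h import *
for t in (.3,.26,.22,0): print(t,handle(t)); togo(*handle(t),np.pi/2+.07)
E
```

```text
0.3 [0.43464631 0.1960631  0.1100802 ]
twist units 0.0 dp now [-0.05  0.09 -0.17] dp after twist [-0.05  0.09 -0.17] t 6.4
0.26 [0.43262847 0.19592162 0.10304574]
twist units 0.0 dp now [-0.05  0.04  0.  ] dp after twist [-0.05  0.04  0.  ] t 6.4
0.22 [0.43089286 0.19579993 0.09593602]
twist units 0.0 dp now [-0.05 -0.01  0.18] dp after twist [-0.05 -0.01  0.18] t 6.4
0 [0.4264929  0.19549143 0.056     ]
twist units 0.0 dp now [-0.05 -0.12  1.18] dp after twist [-0.05 -0.12  1.18] t 6.4
```

Call:
{"op": "step_arm", "data": {
  "deltas": [
    {"dp": [0, 0, 0], "twist": 0},
    {"dp": [0, 0, 0], "twist": 0},
    {"dp": [0, 0, 0.3], "twist": 0},
    {"dp": [0, 0, 0.3], "twist": 0},
    {"dp": [0, -0.1, 0.3], "twist": 0},
    {"dp": [0, 0, 0.2], "twist": 0},
    {"dp": [0, 0, 0], "twist": 0},
    {"dp": [0, 0, 0], "twist": 0}
  ],
  "gripper": 0
}}

```text
time_s: 7.2
ee_pos: [0.4256, 0.1975, 0.0598]
eef_rot: [-3.141, 0.0, 1.641]
force: [-0.4, 0.1, -0.2]
grip_width: 0.0466
grip_force: 0.0
```

```bash
python3 - <<'E'
from h import *
o,p,d=grab('top'); save(p,'top2.png',2.5,(40,90,300,290))
P,u,v=biggest(d,.05,.12,(.40,.45,.24,.32)); print('handle far end',len(P),P.mean(0) if len(P) else 0, P[:,2].max() if len(P) else 0)
print(o['ee_pos'],o['force'])
E
```

```text
handle far end 0 0 0
[0.42555218 0.19745357 0.05975715] [-0.42141873  0.14599481 -0.23257755]
```

View pics/top2.png

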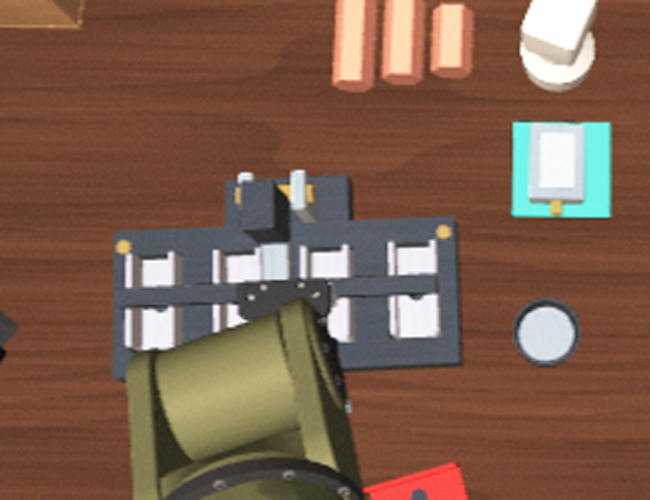

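The clamp is lying across the brackets: its cross bar runs through about (280,292) in the crop. I'll wait two seconds and then check the bar's height.

Call:
{"op": "step_arm", "data": {
  "deltas": [
    {"dp": [0, 0, 0], "twist": 0},
    {"dp": [0, 0, 0], "twist": 0},
    {"dp": [0, 0, 0], "twist": 0},
    {"dp": [0, 0, 0], "twist": 0},
    {"dp": [0, 0, 0], "twist": 0},
    {"dp": [0, 0, 0], "twist": 0},
    {"dp": [0, 0, 0], "twist": 0},
    {"dp": [0, 0, 0], "twist": 0},
    {"dp": [0, 0, 0], "twist": 0},
    {"dp": [0, 0, 0], "twist": 0},
    {"dp": [0, 0, 0], "twist": 0},
    {"dp": [0, 0, 0], "twist": 0}
  ]
}}

```text
time_s: 8.45
ee_pos: [0.4255, 0.1974, 0.0599]
eef_rot: [3.142, -0.0, 1.641]
force: [-0.2, -0.2, 0.4]
grip_width: 0.0469
grip_force: 0.0
```

```bash
python3 - <<'E'
from h import *
o,p,d=grab('top')
P,u,v=pts('top',d)
for y in (-.125,-.112,.1,.115):
    w=die2w(DIE,(0,y,.08)); k=(np.hypot(P[:,0]-w[0],P[:,1]-w[1])<.015)&(P[:,2]>.066); print(y,k.sum(),np.sort(P[k,2])[-12:].round(3), P[k].mean(0).round(3))
E
```

```text
-0.125 95 [0.08  0.08  0.08  0.08  0.08  0.08  0.08  0.08  0.08  0.081 0.081 0.081] [0.531 0.114 0.076]
-0.112 109 [0.08  0.08  0.08  0.08  0.08  0.08  0.08  0.08  0.081 0.081 0.082 0.084] [0.53  0.125 0.077]
0.1 112 [0.08  0.08  0.08  0.08  0.081 0.081 0.081 0.081 0.082 0.082 0.082 0.083] [0.515 0.337 0.077]
0.115 111 [0.08  0.08  0.08  0.081 0.081 0.081 0.081 0.081 0.082 0.082 0.082 0.083] [0.514 0.352 0.078]
```

```bash
cat >> h.py <<'E'
from scipy.spatial.transform import Rotation as Ro
def wpts(o,d):
    c=ctrl.get_calibration('wrist'); v,u=np.nonzero(d>0); z=d[v,u]
    P=np.c_[(u-c['cx'])/c['fx']*z,(v-c['cy'])/c['fy']*z,z]; M=c['hand_eye']; P=P@M[:3,:3].T+M[:3,3]
    return Ro.from_euler('xyz',o['eef_rot']).apply(P)+o['ee_pos'],u,v
E
python3 - <<'E'
from h import *
o,p,d=grab('wrist'); save(p,'w1.png'); P,u,v=wpts(o,d)
for y in np.arange(-.06,.061,.02):
    w=die2w(DIE,(-.1,y,.08)); k=(np.hypot(P[:,0]-w[0],P[:,1]-w[1])<.01)&(P[:,2]>.05)&(P[:,2]<.12); print(y.round(2),k.sum(),np.percentile(P[k,2],[50,95]).round(4) if k.sum() else '')
E
```

```text
-0.06 365 [0.0823 0.0837]
-0.04 720 [0.0824 0.0837]
-0.02 777 [0.0824 0.0838]
0.0 958 [0.0828 0.0841]
0.02 959 [0.0825 0.084 ]
0.04 1063 [0.0825 0.084 ]
0.06 414 [0.0825 0.0841]
```

View pics/w1.png

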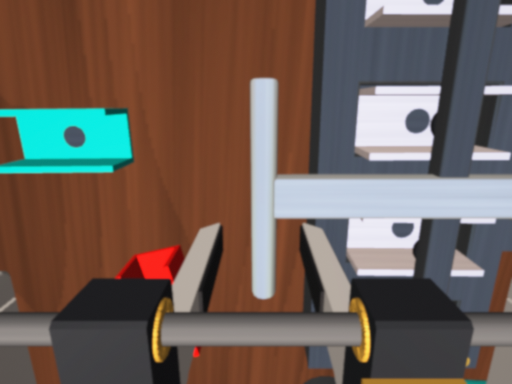

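The wrist view shows the handle at (263,190) between the fingers, with its top at 82.5 mm. That matches fully down. I'll grip it and swing it back.

Call:
{"op": "step_arm", "data": {
  "deltas": [
    {"dp": [0, 0, 0], "twist": 0},
    {"dp": [0, 0, 0], "twist": 0},
    {"dp": [0, 0, 0], "twist": 0},
    {"dp": [0, 0, 0], "twist": 0},
    {"dp": [0, 0, 0], "twist": 0},
    {"dp": [0, 0, 0], "twist": 0},
    {"dp": [0, 0, 0], "twist": 0},
    {"dp": [0, 0, 0], "twist": 0},
    {"dp": [0, 0, 0], "twist": 0},
    {"dp": [0, 0, 0], "twist": 0}
  ],
  "gripper": -1,
  "squeeze": 20
}}

```text
time_s: 9.55
ee_pos: [0.4269, 0.1976, 0.0604]
eef_rot: [3.138, -0.001, 1.641]
force: [9.2, -0.9, -2.9]
grip_width: 0.0135
grip_force: 20.0
```

Call:
{"op": "step_arm", "data": {
  "deltas": [
    {"dp": [0, 0.02, -0.3], "twist": 0},
    {"dp": [0, 0.05, -0.38], "twist": 0},
    {"dp": [0, 0.08, -0.37], "twist": 0},
    {"dp": [0, 0.11, -0.37], "twist": 0},
    {"dp": [0, 0.14, -0.35], "twist": 0},
    {"dp": [0, 0.17, -0.34], "twist": 0}
  ]
}}

```text
time_s: 10.15
ee_pos: [0.4473, 0.1988, 0.1443]
eef_rot: [-3.139, 0.001, 1.641]
force: [-4.3, -0.4, -2.3]
grip_width: 0.0132
grip_force: 20.0
```

Call:
{"op": "step_arm", "data": {
  "deltas": [
    {"dp": [0, 0.2, -0.33], "twist": 0},
    {"dp": [0, 0.22, -0.31], "twist": 0},
    {"dp": [0, 0.25, -0.29], "twist": 0},
    {"dp": [0, 0.27, -0.27], "twist": 0},
    {"dp": [0, 0.29, -0.24], "twist": 0},
    {"dp": [0, 0.31, -0.22], "twist": 0},
    {"dp": [0, 0.36, -0.21], "twist": 0},
    {"dp": [0, 0.37, -0.17], "twist": 0},
    {"dp": [0, 0.39, -0.14], "twist": 0},
    {"dp": [0, 0.4, -0.1], "twist": 0},
    {"dp": [0, 0.41, -0.07], "twist": 0},
    {"dp": [0, 0.41, -0.03], "twist": 0}
  ]
}}

```text
time_s: 11.35
ee_pos: [0.6037, 0.2101, 0.2405]
eef_rot: [3.141, -0.0, 1.641]
force: [-1.1, 0.5, 0.7]
grip_width: 0.0133
grip_force: 20.0
```

Call:
{"op": "step_arm", "data": {
  "deltas": [
    {"dp": [0, 0.41, 0.01], "twist": 0},
    {"dp": [0, 0.41, 0.04], "twist": 0},
    {"dp": [0, 0.4, 0.08], "twist": 0},
    {"dp": [0, 0.2, 0.05], "twist": 0},
    {"dp": [0, 0, 0], "twist": 0}
  ]
}}

```text
time_s: 11.85
ee_pos: [0.6602, 0.2139, 0.2315]
eef_rot: [-3.141, 0.0, 1.641]
force: [2.1, -0.2, -1.0]
grip_width: 0.0131
grip_force: 20.0
```

Call:
{"op": "step_arm", "data": {
  "deltas": [
    {"dp": [0, 0, 0], "twist": 0},
    {"dp": [0, 0, 0], "twist": 0},
    {"dp": [0, 0, 0], "twist": 0},
    {"dp": [0, 0, -0.6], "twist": 0},
    {"dp": [0, 0, -0.7], "twist": 0},
    {"dp": [0, 0, -0.7], "twist": 0},
    {"dp": [0, -0.5, 0], "twist": 0},
    {"dp": [0, -0.9, 0], "twist": 0},
    {"dp": [0, -0.9, 0], "twist": 0},
    {"dp": [0, -0.9, 0], "twist": 0}
  ],
  "gripper": 0
}}

```text
time_s: 12.85
ee_pos: [0.5301, 0.2047, 0.3123]
eef_rot: [3.141, -0.0, 1.641]
force: [0.1, 0.5, 0.1]
grip_width: 0.047
grip_force: 0.0
```

Call:
{"op": "step_arm", "data": {
  "deltas": [
    {"dp": [0, 0, 0], "twist": -1},
    {"dp": [0, 0, 0], "twist": -1},
    {"dp": [0, 0, 0], "twist": -1},
    {"dp": [0, 0, 0], "twist": -1},
    {"dp": [0, 0, 0], "twist": -1},
    {"dp": [0, 0, 0], "twist": -1},
    {"dp": [0, 0, 0], "twist": -1},
    {"dp": [0, 0, 0], "twist": -1},
    {"dp": [0, 0, 0], "twist": -1},
    {"dp": [0, 0, 0], "twist": -1},
    {"dp": [0, 0, 0], "twist": -1},
    {"dp": [0, 0, 0], "twist": -1}
  ]
}}

```text
time_s: 14.05
ee_pos: [0.5316, 0.2049, 0.3126]
eef_rot: [3.141, 0.0, 2.482]
force: [0.8, -0.3, -0.5]
grip_width: 0.0472
grip_force: 0.0
```

Call:
{"op": "step_arm", "data": {
  "deltas": [
    {"dp": [0, 0, 0], "twist": -1},
    {"dp": [0, 0, 0], "twist": -1},
    {"dp": [0, 0, 0], "twist": -1},
    {"dp": [0, 0, 0], "twist": -1},
    {"dp": [0, 0, 0], "twist": -1},
    {"dp": [0, 0, 0], "twist": -1},
    {"dp": [0, 0, 0], "twist": -1},
    {"dp": [0, 0, 0], "twist": -1},
    {"dp": [0, 0, 0], "twist": -1},
    {"dp": [0, 0, 0], "twist": -1},
    {"dp": [0, 0, 0], "twist": -0.5}
  ]
}}

```text
time_s: 15.15
ee_pos: [0.5316, 0.2049, 0.3126]
eef_rot: [3.142, 0.0, -3.068]
force: [0.1, -0.4, 0.1]
grip_width: 0.0473
grip_force: 0.0
```

```bash
python3 - <<'E'
from h import *
o,p,d=grab('wrist'); save(p,'w2.png'); P,u,v=wpts(o,d); print(o['ee_pos'],o['eef_rot'])
for y in (-.1125,-.0375,.0375,.1125):
    w=die2w(DIE,(0,y,0)); k=(abs(P[:,0]-w[0])<.055)&(abs(P[:,1]-w[1])<.03)&(P[:,2]>.052)&(P[:,2]<.068)
    print(y,w,k.sum(),rect(P[k]) if k.sum()>20 else '')
P2,_,_=biggest(grab('top')[2],.2,.35,(.6,.75,.1,.42)); print('handle',rect(P2),P2[:,2].max())
togo(*die2w(DIE,(0,-.1125,.043)),np.pi+.07)
E
```

```text
[0.53163654 0.20489835 0.31259598] [ 3.14152153e+00  2.64823950e-04 -3.06848019e+00]
-0.1125 [0.53166857 0.12517551 0.        ] 480 (array([0.53329132, 0.12248087]), np.float64(0.0688070943989685), (80, 40))
-0.0375 [0.52642286 0.19999184 0.        ] 352 (array([0.52712299, 0.19837785]), np.float64(0.05869304524079565), (80, 40))
0.0375 [0.52117714 0.27480816 0.        ] 456 (array([0.5224201 , 0.27231012]), np.float64(0.07355651763036697), (80, 40))
0.1125 [0.51593143 0.34962449 0.        ] 591 (array([0.51759528, 0.34704663]), np.float64(0.06540879681829731), (80, 41))
handle (array([0.66482568, 0.21551952]), np.float64(0.39095161525995503), (26, 57)) 0.2581029886421162
twist units 0.01 dp now [ 0.14 -1.99  6.74] dp after twist [ 0.14 -1.99  6.74] t 15.25
```

View pics/w2.png

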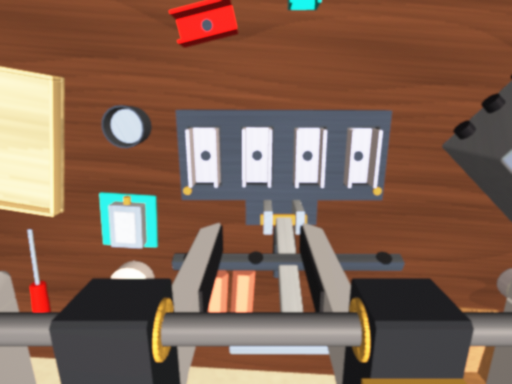

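The wrist view shows all four brackets still in their cavities at (203,156), (257,156), (309,156) and (360,156), with the clamp back. Top and wrist fits agree to about 2.5 mm, so I'm taking the right-most bracket (y = -112.5) first.

Call:
{"op": "step_arm", "data": {
  "deltas": [
    {"dp": [0.06, -0.9, 0.2], "twist": 0},
    {"dp": [0.06, -0.9, 0.7], "twist": 0},
    {"dp": [0, -0.23, 0.9], "twist": 0},
    {"dp": [0, 0, 0.9], "twist": 0},
    {"dp": [0, 0, 0.9], "twist": 0},
    {"dp": [0, 0, 0.9], "twist": 0},
    {"dp": [0, 0, 0.9], "twist": 0},
    {"dp": [0, 0, 0.7], "twist": 0},
    {"dp": [0, 0, 0.4], "twist": 0},
    {"dp": [0, 0, 0.21], "twist": 0}
  ],
  "gripper": 0.28
}}

```text
time_s: 16.25
ee_pos: [0.5322, 0.1235, 0.0426]
eef_rot: [-3.141, -0.002, -3.072]
force: [-0.0, -0.4, 0.1]
grip_width: 0.0602
grip_force: 0.0
```

Call:
{"op": "step_arm", "data": {
  "deltas": [
    {"dp": [0, 0, 0], "twist": 0},
    {"dp": [0, 0, 0], "twist": 0},
    {"dp": [0, 0, 0], "twist": 0},
    {"dp": [0, 0, 0], "twist": 0}
  ],
  "gripper": -1,
  "squeeze": 30
}}

```text
time_s: 16.65
ee_pos: [0.5335, 0.1237, 0.045]
eef_rot: [3.141, 0.002, -3.071]
force: [-1.0, -0.0, 5.4]
grip_width: 0.0397
grip_force: 30.0
```

Call:
{"op": "step_arm", "data": {
  "deltas": [
    {"dp": [0, 0, -0.3], "twist": 0},
    {"dp": [0, 0, -0.6], "twist": 0},
    {"dp": [0, 0, -0.9], "twist": 0},
    {"dp": [0, 0, -0.9], "twist": 0},
    {"dp": [0, 0, -0.9], "twist": 0}
  ]
}}

```text
time_s: 17.15
ee_pos: [0.5326, 0.1235, 0.1903]
eef_rot: [3.142, 0.0, -3.071]
force: [0.0, 0.0, -1.4]
grip_width: 0.0397
grip_force: 30.0
```

```bash
cat >> h.py <<'E'
def tray(n='top'):
    d=grab(n)[2]; P,u,v=biggest(d,.022,.034,(.33,.72,-.46,-.06)); P=P[:,:2]
    for _ in range(2):
        c,a,s=rect(P); R=np.array([[np.cos(a),-np.sin(a)],[np.sin(a),np.cos(a)]]); print('tray',c.round(4),round(a,4),s)
        break
    return c,a
def slot(i,z,t=None):
    c,a=t or tray(); s=[(.05,-.06),(-.05,-.06),(.05,.06),(-.05,.06)][i]
    w=die2w((c[0],c[1],a),(s[0],s[1],z)); print(w.round(4)); togo(*w,np.pi+a)
E
python3 - <<'E'
from h import *
print(ctrl.get_obs()['grip_width']); slot(0,.029)
E
```

```text
0.03970282293401906
tray [ 0.528  -0.2335] -0.0976 (211, 270)
[ 0.5719 -0.298   0.029 ]
twist units 2.4 dp now [ -0.19 -10.59   4.19] dp after twist [ -1.96 -10.41   4.19] t 17.2
```

Call:
{"op": "step_arm", "data": {
  "deltas": [
    {"dp": [0, 0, 0], "twist": 1},
    {"dp": [0, 0, 0], "twist": 1},
    {"dp": [0, 0, 0], "twist": 0.4},
    {"dp": [-0.2, -0.8, 0], "twist": 0},
    {"dp": [-0.2, -0.9, 0], "twist": 0},
    {"dp": [-0.2, -0.9, 0], "twist": 0},
    {"dp": [-0.2, -0.9, 0], "twist": 0},
    {"dp": [-0.2, -0.9, 0], "twist": 0},
    {"dp": [-0.2, -0.9, 0], "twist": 0},
    {"dp": [-0.2, -0.9, 0], "twist": 0},
    {"dp": [-0.2, -0.9, 0], "twist": 0},
    {"dp": [-0.2, -0.9, 0], "twist": 0}
  ]
}}

```text
time_s: 18.4
ee_pos: [0.5734, -0.2034, 0.1882]
eef_rot: [3.142, 0.0, 3.045]
force: [0.5, -0.0, -0.0]
grip_width: 0.0396
grip_force: 30.0
```

Call:
{"op": "step_arm", "data": {
  "deltas": [
    {"dp": [-0.1, -0.9, 0], "twist": 0},
    {"dp": [-0.06, -0.9, 0], "twist": 0},
    {"dp": [0, -0.6, 0], "twist": 0},
    {"dp": [0, 0, 0], "twist": 0}
  ]
}}

```text
time_s: 18.8
ee_pos: [0.5697, -0.3007, 0.1876]
eef_rot: [-3.141, -0.0, 3.042]
force: [-0.8, 0.2, -0.8]
grip_width: 0.0396
grip_force: 30.0
```

```bash
python3 - <<'E'
from h import *
o=ctrl.get_obs(); print(o['grip_width']); togo(.5719,-.298,.029,np.pi-.0976)
E
```

```text
0.03955253288087544
twist units -0.03 dp now [-0.05  0.07  3.97] dp after twist [-0.05  0.07  3.97] t 18.8
```

Call:
{"op": "step_arm", "data": {
  "deltas": [
    {"dp": [-0.05, 0.07, 0.7], "twist": 0},
    {"dp": [0, 0, 0.9], "twist": 0},
    {"dp": [0, 0, 0.9], "twist": 0},
    {"dp": [0, 0, 0.7], "twist": 0},
    {"dp": [0, 0, 0.4], "twist": 0},
    {"dp": [0, 0, 0.25], "twist": 0},
    {"dp": [0, 0, 0.1], "twist": 0},
    {"dp": [0, 0, 0], "twist": 0}
  ]
}}

```text
time_s: 19.6
ee_pos: [0.5732, -0.2955, 0.0305]
eef_rot: [-3.141, 0.001, 3.045]
force: [-0.4, -0.6, -0.1]
grip_width: 0.0396
grip_force: 30.0
```

Not touching yet, so I'll go down another 3 mm, release and go back for the second bracket.

Call:
{"op": "step_arm", "data": {
  "deltas": [
    {"dp": [0, 0, 0.07], "twist": 0},
    {"dp": [0, 0, 0], "twist": 0}
  ]
}}

```text
time_s: 19.8
ee_pos: [0.5731, -0.2956, 0.0277]
eef_rot: [-3.141, 0.001, 3.044]
force: [-0.2, -0.2, -1.0]
grip_width: 0.0397
grip_force: 30.0
```

Call:
{"op": "step_arm", "data": {
  "deltas": [
    {"dp": [0, 0, 0], "twist": 0},
    {"dp": [0, 0, 0], "twist": 0},
    {"dp": [0, 0, 0], "twist": 0},
    {"dp": [0, 0, -0.4], "twist": 0},
    {"dp": [0, 0, -0.8], "twist": 0},
    {"dp": [0, 0, -0.9], "twist": 0},
    {"dp": [0, 0, -0.9], "twist": 0},
    {"dp": [0, 0, -0.9], "twist": 0}
  ],
  "gripper": 0.28
}}

```text
time_s: 20.6
ee_pos: [0.5727, -0.2954, 0.1861]
eef_rot: [-3.141, 0.001, 3.044]
force: [0.3, 0.4, -0.2]
grip_width: 0.06
grip_force: 0.0
```

```bash
python3 - <<'E'
from h import *
o,p,d=grab('wrist'); save(p,'w3.png'); P,u,v=wpts(o,d)
k=(abs(P[:,0]-.572)<.06)&(abs(P[:,1]+.298)<.045)&(P[:,2]>.015); print(k.sum(),rect(P[k]),np.percentile(P[k,2],[5,50,95]))
w=die2w(DIE,(0.001,-.0375-.0013,.19)); togo(*w,np.pi+.07)
E
```

```text
35029 (array([ 0.5813429 , -0.29803555]), np.float64(-0.0012924320770153486), (101, 90)) [0.19868656 0.3012088  0.30915964]
twist units -2.39 dp now [ 2.37 12.21  0.07] dp after twist [ 0.3  12.43  0.07] t 20.65
```

View pics/w3.png

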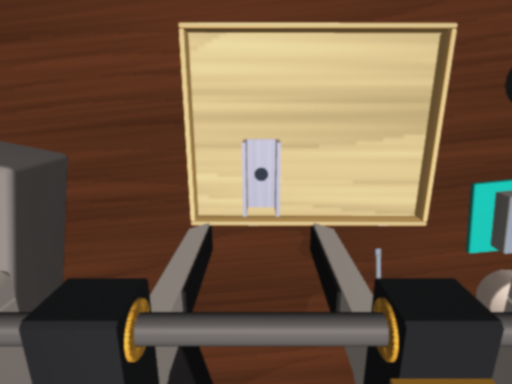

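The first bracket lies flat on the tray's floor at wrist pixel (262,175). Now the second one.

Call:
{"op": "step_arm", "data": {
  "deltas": [
    {"dp": [0, 0, 0], "twist": -1},
    {"dp": [0, 0, 0], "twist": -1},
    {"dp": [0, 0, 0], "twist": -0.39},
    {"dp": [0.03, 0.95, 0], "twist": 0},
    {"dp": [0.03, 0.95, 0], "twist": 0},
    {"dp": [0.03, 0.95, 0], "twist": 0},
    {"dp": [0.03, 0.95, 0], "twist": 0},
    {"dp": [0.03, 0.95, 0], "twist": 0},
    {"dp": [0.03, 0.95, 0], "twist": 0},
    {"dp": [0.03, 0.95, 0], "twist": 0},
    {"dp": [0.03, 0.95, 0], "twist": 0},
    {"dp": [0.03, 0.95, 0], "twist": 0}
  ]
}}

```text
time_s: 21.85
ee_pos: [0.538, 0.0465, 0.1838]
eef_rot: [-3.142, 0.001, -3.073]
force: [-0.7, -0.2, -0.2]
grip_width: 0.06
grip_force: 0.0
```

Call:
{"op": "step_arm", "data": {
  "deltas": [
    {"dp": [0, 0.95, 0], "twist": 0},
    {"dp": [0, 0.95, 0], "twist": 0},
    {"dp": [0, 0.95, 0], "twist": 0},
    {"dp": [0, 0.95, 0], "twist": 0},
    {"dp": [0, 0.1, 0], "twist": 0},
    {"dp": [0, 0, 0], "twist": 0}
  ]
}}

```text
time_s: 22.45
ee_pos: [0.5272, 0.2013, 0.1834]
eef_rot: [-3.142, 0.0, -3.071]
force: [0.6, -0.3, -0.1]
grip_width: 0.0599
grip_force: 0.0
```

```bash
python3 - <<'E'
from h import *
w=die2w(DIE,(0.001,-.0375-.0013,.0435)); print(w);togo(*w,np.pi+.07)
E
```

```text
[0.52751133 0.19876496 0.0435    ]
twist units 0.01 dp now [-0.   -0.06  3.5 ] dp after twist [-0.   -0.06  3.5 ] t 22.45
```

Call:
{"op": "step_arm", "data": {
  "deltas": [
    {"dp": [0, -0.06, 0.6], "twist": 0},
    {"dp": [0, 0, 0.9], "twist": 0},
    {"dp": [0, 0, 0.9], "twist": 0},
    {"dp": [0, 0, 0.6], "twist": 0},
    {"dp": [0, 0, 0.3], "twist": 0},
    {"dp": [0, 0, 0.2], "twist": 0},
    {"dp": [0, 0, 0], "twist": 0}
  ]
}}

```text
time_s: 23.15
ee_pos: [0.5278, 0.1977, 0.0431]
eef_rot: [-3.142, -0.0, -3.073]
force: [-0.2, 0.1, 0.1]
grip_width: 0.0602
grip_force: 0.0
```

Call:
{"op": "step_arm", "data": {
  "deltas": [
    {"dp": [0, 0, 0], "twist": 0},
    {"dp": [0, 0, 0], "twist": 0},
    {"dp": [0, 0, 0], "twist": 0},
    {"dp": [0, 0, 0], "twist": 0}
  ],
  "gripper": -1
}}

```text
time_s: 23.55
ee_pos: [0.528, 0.1984, 0.0439]
eef_rot: [3.141, 0.001, -3.072]
force: [-1.0, -0.1, 5.8]
grip_width: 0.0397
grip_force: 30.0
```

Call:
{"op": "step_arm", "data": {
  "deltas": [
    {"dp": [0, 0, -0.3], "twist": 0},
    {"dp": [0, 0, -0.6], "twist": 0},
    {"dp": [0, 0, -0.9], "twist": 0},
    {"dp": [0, 0, -0.9], "twist": 0},
    {"dp": [0, 0, -0.9], "twist": 0}
  ]
}}

```text
time_s: 24.05
ee_pos: [0.5273, 0.1981, 0.1893]
eef_rot: [-3.142, 0.0, -3.072]
force: [-0.8, -0.3, -1.1]
grip_width: 0.0398
grip_force: 30.0
```

```bash
python3 - <<'E'
from h import *
slot(1,.028)
E
```

```text
tray [ 0.5281 -0.2338] -0.0994 (211, 271)
[ 0.4724 -0.2885  0.028 ]
twist units 2.42 dp now [  2.26 -12.05   4.19] dp after twist [  0.2  -12.26   4.19] t 24.1
```

Call:
{"op": "step_arm", "data": {
  "deltas": [
    {"dp": [0, 0, 0], "twist": 1},
    {"dp": [0, 0, 0], "twist": 1},
    {"dp": [0, 0, 0], "twist": 0.42},
    {"dp": [0.02, -0.8, 0], "twist": 0},
    {"dp": [0.02, -0.95, 0], "twist": 0},
    {"dp": [0.02, -0.95, 0], "twist": 0},
    {"dp": [0.02, -0.95, 0], "twist": 0},
    {"dp": [0.02, -0.95, 0], "twist": 0},
    {"dp": [0.02, -0.95, 0], "twist": 0},
    {"dp": [0.02, -0.95, 0], "twist": 0},
    {"dp": [0.02, -0.95, 0], "twist": 0},
    {"dp": [0.02, -0.95, 0], "twist": 0}
  ]
}}

```text
time_s: 25.3
ee_pos: [0.4866, -0.1369, 0.1874]
eef_rot: [-3.142, 0.0, 3.043]
force: [0.7, 0.5, -1.1]
grip_width: 0.0399
grip_force: 30.0
```

Call:
{"op": "step_arm", "data": {
  "deltas": [
    {"dp": [0, -0.95, 0], "twist": 0},
    {"dp": [0, -0.95, 0], "twist": 0},
    {"dp": [0, -0.95, 0], "twist": 0},
    {"dp": [0, -0.8, 0], "twist": 0},
    {"dp": [0, -0.2, 0], "twist": 0},
    {"dp": [0, 0, 0], "twist": 0}
  ]
}}

```text
time_s: 25.9
ee_pos: [0.4715, -0.2892, 0.1869]
eef_rot: [3.141, -0.0, 3.041]
force: [0.1, 0.4, -1.1]
grip_width: 0.0401
grip_force: 30.0
```

```bash
python3 - <<'E'
from h import *
o=ctrl.get_obs(); print(o['grip_width']); togo(.4724,-.2885,.028,np.pi-.0994)
E
```

```text
0.04005418830766614
twist units -0.01 dp now [-0.02  0.02  3.97] dp after twist [-0.02  0.02  3.97] t 25.9
```

Call:
{"op": "step_arm", "data": {
  "deltas": [
    {"dp": [-0.02, 0.02, 0.7], "twist": 0},
    {"dp": [0, 0, 0.9], "twist": 0},
    {"dp": [0, 0, 0.9], "twist": 0},
    {"dp": [0, 0, 0.7], "twist": 0},
    {"dp": [0, 0, 0.4], "twist": 0},
    {"dp": [0, 0, 0.25], "twist": 0},
    {"dp": [0, 0, 0.1], "twist": 0},
    {"dp": [0, 0, 0.03], "twist": 0},
    {"dp": [0, 0, 0], "twist": 0}
  ]
}}

```text
time_s: 26.8
ee_pos: [0.4731, -0.2879, 0.0286]
eef_rot: [-3.141, 0.001, 3.043]
force: [-0.4, -0.1, -1.8]
grip_width: 0.0395
grip_force: 30.0
```

Call:
{"op": "step_arm", "data": {
  "deltas": [
    {"dp": [0, 0, 0], "twist": 0},
    {"dp": [0, 0, 0], "twist": 0},
    {"dp": [0, 0, 0], "twist": 0},
    {"dp": [0, 0, -0.4], "twist": 0},
    {"dp": [0, 0, -0.8], "twist": 0},
    {"dp": [0, 0, -0.9], "twist": 0},
    {"dp": [0, 0, -0.9], "twist": 0},
    {"dp": [0, 0, -0.9], "twist": 0}
  ],
  "gripper": 0.28
}}

```text
time_s: 27.6
ee_pos: [0.4725, -0.2879, 0.1856]
eef_rot: [-3.141, 0.0, 3.042]
force: [-0.6, 0.0, -0.1]
grip_width: 0.0598
grip_force: 0.0
```

```bash
python3 - <<'E'
from h import *
o,p,d=grab('wrist'); save(p,'w4.png')
w=die2w(DIE,(0.001,.0375-.0013,.19)); togo(*w,np.pi+.07)
E
```

```text
twist units -2.43 dp now [ 0.2  14.12  0.04] dp after twist [-2.18 13.95  0.04] t 27.65
```

View pics/w4.png

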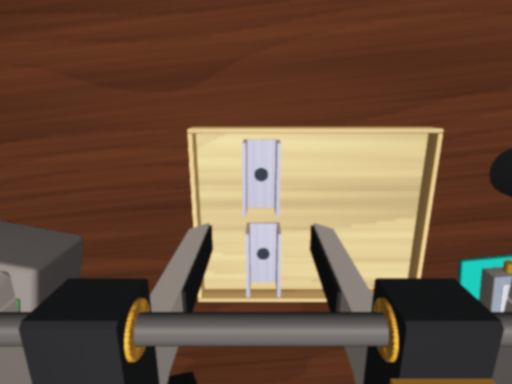

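Two brackets lie side by side on the tray's floor, at (262,175) and (264,255). Now the third.

Call:
{"op": "step_arm", "data": {
  "deltas": [
    {"dp": [0, 0, 0], "twist": -1},
    {"dp": [0, 0, 0], "twist": -1},
    {"dp": [0, 0, 0], "twist": -0.43},
    {"dp": [-0.16, 0.95, 0], "twist": 0},
    {"dp": [-0.16, 0.95, 0], "twist": 0},
    {"dp": [-0.16, 0.95, 0], "twist": 0},
    {"dp": [-0.16, 0.95, 0], "twist": 0},
    {"dp": [-0.16, 0.95, 0], "twist": 0},
    {"dp": [-0.16, 0.95, 0], "twist": 0},
    {"dp": [-0.16, 0.95, 0], "twist": 0},
    {"dp": [-0.16, 0.95, 0], "twist": 0},
    {"dp": [-0.16, 0.95, 0], "twist": 0}
  ]
}}

```text
time_s: 28.85
ee_pos: [0.5061, 0.0588, 0.184]
eef_rot: [-3.142, 0.001, -3.071]
force: [1.0, -0.3, 0.1]
grip_width: 0.06
grip_force: 0.0
```

Call:
{"op": "step_arm", "data": {
  "deltas": [
    {"dp": [-0.16, 0.95, 0], "twist": 0},
    {"dp": [-0.16, 0.95, 0], "twist": 0},
    {"dp": [-0.16, 0.95, 0], "twist": 0},
    {"dp": [-0.16, 0.95, 0], "twist": 0},
    {"dp": [-0.1, 0.95, 0], "twist": 0},
    {"dp": [0, 0.6, 0], "twist": 0},
    {"dp": [0, 0, 0], "twist": 0}
  ]
}}

```text
time_s: 29.55
ee_pos: [0.5201, 0.2752, 0.1835]
eef_rot: [3.141, -0.0, -3.068]
force: [0.4, -0.4, -0.1]
grip_width: 0.0602
grip_force: 0.0
```

```bash
python3 - <<'E'
from h import *
w=die2w(DIE,(0.001,.0375-.0013,.0435)); print(w);togo(*w,np.pi+.07)
E
```

```text
[0.52226562 0.27358129 0.0435    ]
twist units 0.05 dp now [-0.05 -0.04  3.5 ] dp after twist [-0.05 -0.04  3.5 ] t 29.55
```

Call:
{"op": "step_arm", "data": {
  "deltas": [
    {"dp": [-0.05, -0.04, 0.6], "twist": 0},
    {"dp": [0, 0, 0.9], "twist": 0},
    {"dp": [0, 0, 0.9], "twist": 0},
    {"dp": [0, 0, 0.6], "twist": 0},
    {"dp": [0, 0, 0.3], "twist": 0},
    {"dp": [0, 0, 0.2], "twist": 0},
    {"dp": [0, 0, 0], "twist": 0}
  ]
}}

```text
time_s: 30.25
ee_pos: [0.5229, 0.271, 0.0438]
eef_rot: [-3.142, -0.0, -3.072]
force: [0.8, -0.2, 0.2]
grip_width: 0.0604
grip_force: 0.0
```

Call:
{"op": "step_arm", "data": {
  "deltas": [
    {"dp": [0, 0, 0], "twist": 0},
    {"dp": [0, 0, 0], "twist": 0},
    {"dp": [0, 0, 0], "twist": 0},
    {"dp": [0, 0, 0], "twist": 0}
  ],
  "gripper": -1
}}

```text
time_s: 30.65
ee_pos: [0.5231, 0.2716, 0.0447]
eef_rot: [3.141, 0.001, -3.071]
force: [-0.1, 0.5, 5.8]
grip_width: 0.0396
grip_force: 30.0
```

Call:
{"op": "step_arm", "data": {
  "deltas": [
    {"dp": [0, 0, -0.3], "twist": 0},
    {"dp": [0, 0, -0.6], "twist": 0},
    {"dp": [0, 0, -0.9], "twist": 0},
    {"dp": [0, 0, -0.9], "twist": 0},
    {"dp": [0, 0, -0.9], "twist": 0}
  ]
}}

```text
time_s: 31.15
ee_pos: [0.5225, 0.2712, 0.1901]
eef_rot: [-3.142, 0.0, -3.071]
force: [-0.1, -0.0, -0.3]
grip_width: 0.0396
grip_force: 30.0
```

```bash
python3 - <<'E'
from h import *
slot(2,.028)
E
```

```text
tray [ 0.5357 -0.2427] -0.1012 (211, 271)
[ 0.5915 -0.1881  0.028 ]
twist units 2.46 dp now [ -0.87 -11.59   4.21] dp after twist [ -2.84 -11.27   4.21] t 31.2
```

The tray reads about 12 mm off its earlier place, so it may have just been knocked. I'll move most of the way and measure again.

Call:
{"op": "step_arm", "data": {
  "deltas": [
    {"dp": [0, 0, 0], "twist": 1},
    {"dp": [0, 0, 0], "twist": 1},
    {"dp": [0, 0, 0], "twist": 0.46},
    {"dp": [-0.24, -0.8, 0], "twist": 0},
    {"dp": [-0.24, -0.95, 0], "twist": 0},
    {"dp": [-0.24, -0.95, 0], "twist": 0},
    {"dp": [-0.24, -0.95, 0], "twist": 0},
    {"dp": [-0.24, -0.95, 0], "twist": 0},
    {"dp": [-0.24, -0.95, 0], "twist": 0},
    {"dp": [-0.24, -0.95, 0], "twist": 0},
    {"dp": [-0.24, -0.95, 0], "twist": 0},
    {"dp": [-0.24, -0.3, 0], "twist": 0}
  ]
}}

```text
time_s: 32.4
ee_pos: [0.5772, -0.0489, 0.1884]
eef_rot: [-3.141, 0.0, 3.037]
force: [0.4, 0.7, 0.7]
grip_width: 0.0399
grip_force: 30.0
```

```bash
python3 - <<'E'
from h import *
print(ctrl.get_obs()['grip_width'])
slot(2,.028)
o,p,d=grab('top'); save(p,'top3.png',1.5)
E
```

```text
0.039867869711373495
tray [ 0.5317 -0.2821] -0.098 (211, 191)
[ 0.5873 -0.2273  0.028 ]
twist units -0.09 dp now [-0.69 -4.41  4.01] dp after twist [-0.66 -4.41  4.01] t 32.45
```

View pics/top3.png

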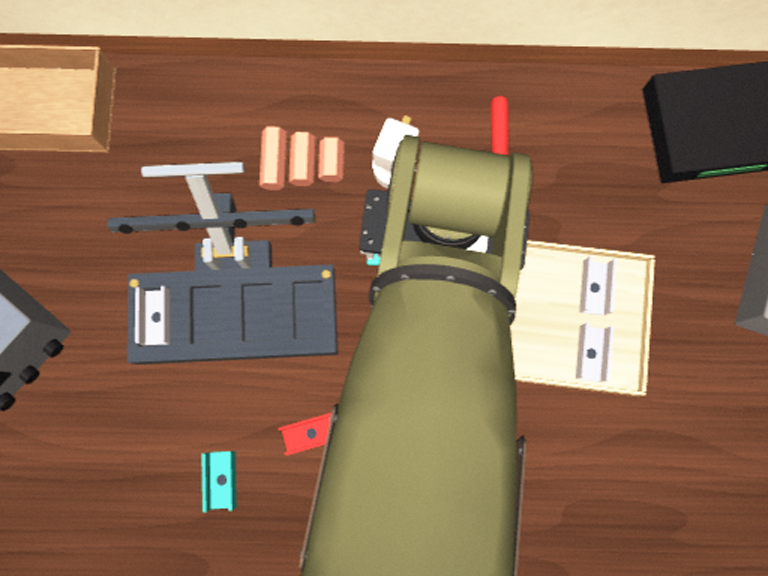

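The arm hides the near end of the tray. The far end gives a centre of (0.5356, -0.242), the same as the last reading, so the tray has settled. Its two brackets are at (597,287) and (592,352). Going on to slot 3.

```bash
python3 - <<'E'
from h import *
togo(.5915,-.1881,.028,np.pi-.1)
E
```

```text
twist units -0.05 dp now [-0.71 -3.47  4.  ] dp after twist [-0.69 -3.47  4.  ] t 32.5
```

Call:
{"op": "step_arm", "data": {
  "deltas": [
    {"dp": [-0.2, -0.9, 0], "twist": 0},
    {"dp": [-0.2, -0.9, 0], "twist": 0},
    {"dp": [-0.2, -0.9, 0], "twist": 0},
    {"dp": [-0.09, -0.7, 0], "twist": 0},
    {"dp": [0, -0.07, 0], "twist": 0},
    {"dp": [0, 0, 0], "twist": 0}
  ]
}}

```text
time_s: 33.1
ee_pos: [0.5907, -0.1857, 0.1878]
eef_rot: [3.141, -0.0, 3.04]
force: [0.5, -0.0, -0.9]
grip_width: 0.0395
grip_force: 30.0
```

Call:
{"op": "step_arm", "data": {
  "deltas": [
    {"dp": [0, 0, 0.7], "twist": 0},
    {"dp": [0, 0, 0.9], "twist": 0},
    {"dp": [0, 0, 0.9], "twist": 0},
    {"dp": [0, 0, 0.7], "twist": 0},
    {"dp": [0, 0, 0.4], "twist": 0},
    {"dp": [0, 0, 0.25], "twist": 0},
    {"dp": [0, 0, 0.1], "twist": 0},
    {"dp": [0, 0, 0.03], "twist": 0},
    {"dp": [0, 0, 0], "twist": 0}
  ]
}}

```text
time_s: 34.0
ee_pos: [0.5912, -0.1868, 0.0297]
eef_rot: [-3.141, 0.001, 3.04]
force: [0.3, 0.3, -0.5]
grip_width: 0.0394
grip_force: 30.0
```

Call:
{"op": "step_arm", "data": {
  "deltas": [
    {"dp": [0, 0, 0.06], "twist": 0},
    {"dp": [0, 0, 0], "twist": 0}
  ]
}}

```text
time_s: 34.2
ee_pos: [0.5908, -0.1868, 0.0265]
eef_rot: [-3.141, 0.0, 3.04]
force: [-0.2, 0.5, -1.1]
grip_width: 0.0399
grip_force: 30.0
```

Call:
{"op": "step_arm", "data": {
  "deltas": [
    {"dp": [0, 0, 0], "twist": 0},
    {"dp": [0, 0, 0], "twist": 0},
    {"dp": [0, 0, 0], "twist": 0},
    {"dp": [0, 0, -0.4], "twist": 0},
    {"dp": [0, 0, -0.8], "twist": 0},
    {"dp": [0, 0, -0.9], "twist": 0},
    {"dp": [0, 0, -0.9], "twist": 0},
    {"dp": [0, 0, -0.9], "twist": 0}
  ],
  "gripper": 0.28
}}

```text
time_s: 35.0
ee_pos: [0.5905, -0.1866, 0.1852]
eef_rot: [-3.141, 0.001, 3.04]
force: [0.4, 0.1, 0.4]
grip_width: 0.0605
grip_force: 0.0
```

```bash
python3 - <<'E'
from h import *
w=die2w(DIE,(0.001,.1125-.0013,.19)); togo(*w,np.pi+.07)
E
```

```text
twist units -2.46 dp now [ 3.18 13.12 -0.12] dp after twist [ 0.9  13.47 -0.12] t 35.0
```

Call:
{"op": "step_arm", "data": {
  "deltas": [
    {"dp": [0, 0, 0], "twist": -1},
    {"dp": [0, 0, 0], "twist": -1},
    {"dp": [0, 0, 0], "twist": -0.46},
    {"dp": [0.07, 0.95, 0], "twist": 0},
    {"dp": [0.07, 0.95, 0], "twist": 0},
    {"dp": [0.07, 0.95, 0], "twist": 0},
    {"dp": [0.07, 0.95, 0], "twist": 0},
    {"dp": [0.07, 0.95, 0], "twist": 0},
    {"dp": [0.07, 0.95, 0], "twist": 0},
    {"dp": [0.07, 0.95, 0], "twist": 0},
    {"dp": [0.07, 0.95, 0], "twist": 0},
    {"dp": [0.07, 0.95, 0], "twist": 0}
  ]
}}

```text
time_s: 36.2
ee_pos: [0.5412, 0.1542, 0.1837]
eef_rot: [3.141, 0.001, -3.071]
force: [-0.3, 0.6, -0.3]
grip_width: 0.0598
grip_force: 0.0
```

Call:
{"op": "step_arm", "data": {
  "deltas": [
    {"dp": [0.07, 0.95, 0], "twist": 0},
    {"dp": [0.07, 0.95, 0], "twist": 0},
    {"dp": [0.07, 0.95, 0], "twist": 0},
    {"dp": [0.06, 0.95, 0], "twist": 0},
    {"dp": [0, 0.95, 0], "twist": 0},
    {"dp": [0, 0.17, 0], "twist": 0},
    {"dp": [0, 0, 0], "twist": 0}
  ]
}}

```text
time_s: 36.9
ee_pos: [0.5166, 0.349, 0.1829]
eef_rot: [3.141, 0.0, -3.07]
force: [-0.9, -0.3, 0.8]
grip_width: 0.0605
grip_force: 0.0
```

```bash
python3 - <<'E'
from h import *
w=die2w(DIE,(0.001,.1125-.0013,.0435)); print(w);togo(*w,np.pi+.07)
E
```

```text
[0.51701991 0.34839761 0.0435    ]
twist units 0.03 dp now [-0.01 -0.02  3.49] dp after twist [-0.01 -0.02  3.49] t 36.9
```

Call:
{"op": "step_arm", "data": {
  "deltas": [
    {"dp": [0, -0.02, 0.6], "twist": 0},
    {"dp": [0, 0, 0.9], "twist": 0},
    {"dp": [0, 0, 0.9], "twist": 0},
    {"dp": [0, 0, 0.6], "twist": 0},
    {"dp": [0, 0, 0.3], "twist": 0},
    {"dp": [0, 0, 0.2], "twist": 0},
    {"dp": [0, 0, 0], "twist": 0}
  ]
}}

```text
time_s: 37.6
ee_pos: [0.5173, 0.3469, 0.0425]
eef_rot: [-3.142, 0.0, -3.072]
force: [0.2, 0.2, 0.9]
grip_width: 0.0602
grip_force: 0.0
```

Call:
{"op": "step_arm", "data": {
  "deltas": [
    {"dp": [0, 0, 0], "twist": 0},
    {"dp": [0, 0, 0], "twist": 0},
    {"dp": [0, 0, 0], "twist": 0},
    {"dp": [0, 0, 0], "twist": 0}
  ],
  "gripper": -1
}}

```text
time_s: 38.0
ee_pos: [0.5173, 0.3477, 0.0432]
eef_rot: [3.141, 0.001, -3.071]
force: [-1.2, -0.8, 6.1]
grip_width: 0.0393
grip_force: 30.0
```

Call:
{"op": "step_arm", "data": {
  "deltas": [
    {"dp": [0, 0, -0.3], "twist": 0},
    {"dp": [0, 0, -0.6], "twist": 0},
    {"dp": [0, 0, -0.9], "twist": 0},
    {"dp": [0, 0, -0.9], "twist": 0},
    {"dp": [0, 0, -0.9], "twist": 0}
  ]
}}

```text
time_s: 38.5
ee_pos: [0.5167, 0.3474, 0.1885]
eef_rot: [3.141, 0.0, -3.071]
force: [0.8, 0.7, 0.2]
grip_width: 0.04
grip_force: 30.0
```

```bash
python3 - <<'E'
from h import *
slot(3,.028)
E
```

```text
tray [ 0.5354 -0.2424] -0.1009 (210, 270)
[ 0.4917 -0.1777  0.028 ]
twist units 2.45 dp now [  1.59 -13.07   4.18] dp after twist [ -0.66 -13.15   4.18] t 38.55
```

Call:
{"op": "step_arm", "data": {
  "deltas": [
    {"dp": [0, 0, 0], "twist": 1},
    {"dp": [0, 0, 0], "twist": 1},
    {"dp": [0, 0, 0], "twist": 0.45},
    {"dp": [-0.05, -0.8, 0], "twist": 0},
    {"dp": [-0.05, -0.95, 0], "twist": 0},
    {"dp": [-0.05, -0.95, 0], "twist": 0},
    {"dp": [-0.05, -0.95, 0], "twist": 0},
    {"dp": [-0.05, -0.95, 0], "twist": 0},
    {"dp": [-0.05, -0.95, 0], "twist": 0},
    {"dp": [-0.05, -0.95, 0], "twist": 0},
    {"dp": [-0.05, -0.95, 0], "twist": 0},
    {"dp": [-0.05, -0.95, 0], "twist": 0}
  ]
}}

```text
time_s: 39.75
ee_pos: [0.5008, 0.0099, 0.1869]
eef_rot: [3.142, 0.001, 3.041]
force: [0.7, 0.2, -0.5]
grip_width: 0.0398
grip_force: 30.0
```

Call:
{"op": "step_arm", "data": {
  "deltas": [
    {"dp": [-0.05, -0.95, 0], "twist": 0},
    {"dp": [-0.05, -0.95, 0], "twist": 0},
    {"dp": [-0.05, -0.95, 0], "twist": 0},
    {"dp": [-0.05, -0.95, 0], "twist": 0},
    {"dp": [0, -0.7, 0], "twist": 0},
    {"dp": [0, -0.25, 0], "twist": 0},
    {"dp": [0, 0, 0], "twist": 0}
  ]
}}

```text
time_s: 40.45
ee_pos: [0.4898, -0.1791, 0.1865]
eef_rot: [3.142, 0.0, 3.039]
force: [0.6, 0.0, -1.1]
grip_width: 0.0393
grip_force: 30.0
```

```bash
python3 - <<'E'
from h import *
o=ctrl.get_obs(); print(o['grip_width']); togo(.4917,-.1777,.027,np.pi-.1005)
E
```

```text
0.03931509631707036
twist units -0.03 dp now [-0.04  0.04  3.99] dp after twist [-0.04  0.04  3.99] t 40.45
```

Call:
{"op": "step_arm", "data": {
  "deltas": [
    {"dp": [-0.04, 0.04, 0.7], "twist": 0},
    {"dp": [0, 0, 0.9], "twist": 0},
    {"dp": [0, 0, 0.9], "twist": 0},
    {"dp": [0, 0, 0.7], "twist": 0},
    {"dp": [0, 0, 0.4], "twist": 0},
    {"dp": [0, 0, 0.25], "twist": 0},
    {"dp": [0, 0, 0.1], "twist": 0},
    {"dp": [0, 0, 0.04], "twist": 0},
    {"dp": [0, 0, 0], "twist": 0}
  ]
}}

```text
time_s: 41.35
ee_pos: [0.4921, -0.177, 0.0273]
eef_rot: [-3.141, 0.001, 3.041]
force: [0.2, 0.2, -1.1]
grip_width: 0.0399
grip_force: 30.0
```

Call:
{"op": "step_arm", "data": {
  "deltas": [
    {"dp": [0, 0, 0], "twist": 0},
    {"dp": [0, 0, 0], "twist": 0},
    {"dp": [0, 0, 0], "twist": 0},
    {"dp": [0, 0, -0.4], "twist": 0},
    {"dp": [0, 0, -0.8], "twist": 0},
    {"dp": [0, 0, -0.9], "twist": 0},
    {"dp": [0, 0, -0.9], "twist": 0},
    {"dp": [0, 0, -0.9], "twist": 0},
    {"dp": [0, 0, -0.9], "twist": 0},
    {"dp": [0, 0, -0.9], "twist": 0},
    {"dp": [0, 0, -0.9], "twist": 0}
  ],
  "gripper": 0.28
}}

```text
time_s: 42.45
ee_pos: [0.4914, -0.177, 0.2925]
eef_rot: [-3.141, 0.001, 3.041]
force: [0.0, -0.0, 0.2]
grip_width: 0.0603
grip_force: 0.0
```

```bash
python3 - <<'E'
from h import *
o,p,d=grab('wrist'); save(p,'w5.png')
w=handle(1.9); togo(w[0],w[1],.31,np.pi/2+.07)
E
```

```text
twist units 20.05 dp now [-3.38 10.14 -0.29] dp after twist [ 9.42  5.06 -0.29] t 42.5
```

View pics/w5.png

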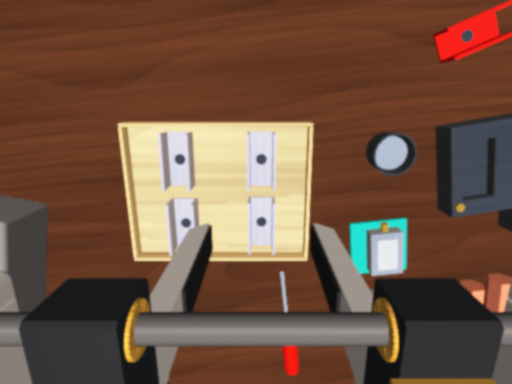

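All four brackets lie flat in the tray, at (178,160), (261,160), (184,222) and (261,222). Now the final clamp swing.

Call:
{"op": "step_arm", "data": {
  "deltas": [
    {"dp": [0, 0, -0.3], "twist": 1},
    {"dp": [0, 0, 0], "twist": 1},
    {"dp": [0, 0, 0], "twist": 1},
    {"dp": [0, 0, 0], "twist": 1},
    {"dp": [0, 0, 0], "twist": 1},
    {"dp": [0, 0, 0], "twist": 1},
    {"dp": [0, 0, 0], "twist": 1},
    {"dp": [0, 0, 0], "twist": 1},
    {"dp": [0, 0, 0], "twist": 1},
    {"dp": [0, 0, 0], "twist": 1},
    {"dp": [0, 0, 0], "twist": 1},
    {"dp": [0, 0, 0], "twist": 1}
  ],
  "gripper": 0
}}

```text
time_s: 43.7
ee_pos: [0.4917, -0.1771, 0.3026]
eef_rot: [3.142, 0.0, 2.2]
force: [-0.2, 0.7, 1.1]
grip_width: 0.0471
grip_force: 0.0
```

Call:
{"op": "step_arm", "data": {
  "deltas": [
    {"dp": [0, 0, 0], "twist": 1},
    {"dp": [0, 0, 0], "twist": 1},
    {"dp": [0, 0, 0], "twist": 1},
    {"dp": [0, 0, 0], "twist": 1},
    {"dp": [0, 0, 0], "twist": 1},
    {"dp": [0, 0, 0], "twist": 1},
    {"dp": [0, 0, 0], "twist": 1},
    {"dp": [0, 0, 0], "twist": 1},
    {"dp": [0, 0, 0], "twist": 0.05}
  ]
}}

```text
time_s: 44.6
ee_pos: [0.4917, -0.1771, 0.3026]
eef_rot: [3.142, 0.0, 1.64]
force: [-1.3, -0.2, -0.5]
grip_width: 0.0471
grip_force: 0.0
```

Call:
{"op": "step_arm", "data": {
  "deltas": [
    {"dp": [0.85, 0.45, 0], "twist": 0},
    {"dp": [0.85, 0.45, 0], "twist": 0},
    {"dp": [0.85, 0.45, 0], "twist": 0},
    {"dp": [0.85, 0.45, 0], "twist": 0},
    {"dp": [0.85, 0.45, 0], "twist": 0},
    {"dp": [0.85, 0.45, 0], "twist": 0},
    {"dp": [0.85, 0.45, 0], "twist": 0},
    {"dp": [0.85, 0.45, 0], "twist": 0},
    {"dp": [0.85, 0.45, 0], "twist": 0},
    {"dp": [0.85, 0.45, 0], "twist": 0},
    {"dp": [0.85, 0.5, 0], "twist": 0},
    {"dp": [0, 0, 0], "twist": 0}
  ]
}}

```text
time_s: 45.8
ee_pos: [0.6654, 0.214, 0.3003]
eef_rot: [-3.139, -0.0, 1.647]
force: [-0.6, -0.9, -0.7]
grip_width: 0.0471
grip_force: 0.0
```

```bash
python3 - <<'E'
from h import *
w=handle(1.9); togo(w[0]-.002,w[1],.229,np.pi/2+.07)
E
```

```text
twist units 0.09 dp now [-0.04  0.01  1.78] dp after twist [-0.04  0.01  1.78] t 45.8
```

Call:
{"op": "step_arm", "data": {
  "deltas": [
    {"dp": [0, 0, 0.5], "twist": 0.09},
    {"dp": [0, 0, 0.5], "twist": 0},
    {"dp": [0, 0, 0.5], "twist": 0},
    {"dp": [0, 0, 0.26], "twist": 0}
  ]
}}

```text
time_s: 46.2
ee_pos: [0.6645, 0.2093, 0.2305]
eef_rot: [-3.14, 0.0, 1.636]
force: [-0.2, -0.4, -0.0]
grip_width: 0.0469
grip_force: 0.0
```

Call:
{"op": "step_arm", "data": {
  "deltas": [
    {"dp": [0, 0, 0], "twist": 0},
    {"dp": [0, 0, 0], "twist": 0},
    {"dp": [0, 0, 0], "twist": 0},
    {"dp": [0, 0, 0], "twist": 0},
    {"dp": [0, 0, 0], "twist": 0}
  ],
  "gripper": -1,
  "squeeze": 15
}}

```text
time_s: 46.7
ee_pos: [0.6655, 0.2101, 0.2333]
eef_rot: [3.139, -0.0, 1.635]
force: [2.9, 0.6, 3.9]
grip_width: 0.0136
grip_force: 15.0
```

Call:
{"op": "step_arm", "data": {
  "deltas": [
    {"dp": [0, -0.22, -0.06], "twist": 0},
    {"dp": [0, -0.22, -0.06], "twist": 0},
    {"dp": [0, -0.22, -0.05], "twist": 0},
    {"dp": [0, -0.23, -0.04], "twist": 0},
    {"dp": [0, -0.46, -0.04], "twist": 0},
    {"dp": [0, -0.46, 0.01], "twist": 0}
  ]
}}

```text
time_s: 47.3
ee_pos: [0.5923, 0.2052, 0.2424]
eef_rot: [3.14, 0.0, 1.635]
force: [3.8, -0.7, 0.5]
grip_width: 0.0132
grip_force: 15.0
```

Call:
{"op": "step_arm", "data": {
  "deltas": [
    {"dp": [0, -0.45, 0.06], "twist": 0},
    {"dp": [0, -0.45, 0.1], "twist": 0},
    {"dp": [0, -0.43, 0.14], "twist": 0},
    {"dp": [0, -0.42, 0.19], "twist": 0},
    {"dp": [0, -0.4, 0.23], "twist": 0},
    {"dp": [0, -0.36, 0.28], "twist": 0},
    {"dp": [0, -0.33, 0.31], "twist": 0},
    {"dp": [0, -0.3, 0.34], "twist": 0}
  ]
}}

```text
time_s: 48.1
ee_pos: [0.4665, 0.1973, 0.1756]
eef_rot: [3.141, -0.0, 1.635]
force: [4.3, 0.5, -2.4]
grip_width: 0.0135
grip_force: 15.0
```

Call:
{"op": "step_arm", "data": {
  "deltas": [
    {"dp": [0, -0.22, 0.33], "twist": 0},
    {"dp": [0, -0.2, 0.35], "twist": 0},
    {"dp": [0, -0.17, 0.36], "twist": 0},
    {"dp": [0, -0.13, 0.38], "twist": 0},
    {"dp": [0, -0.1, 0.38], "twist": 0},
    {"dp": [0, 0, 0], "twist": 0}
  ]
}}

```text
time_s: 48.7
ee_pos: [0.4321, 0.1949, 0.1019]
eef_rot: [-3.136, 0.001, 1.635]
force: [-10.8, -1.2, 0.7]
grip_width: 0.0136
grip_force: 15.0
```

Call:
{"op": "step_arm", "data": {
  "deltas": [
    {"dp": [0, 0, 0], "twist": 0},
    {"dp": [0, 0, 0], "twist": 0},
    {"dp": [0, 0, 0], "twist": 0},
    {"dp": [0, 0, -0.5], "twist": 0},
    {"dp": [0, 0, -0.7], "twist": 0},
    {"dp": [0, 0, -0.8], "twist": 0},
    {"dp": [0, 0, -0.8], "twist": 0},
    {"dp": [0, 0, -0.8], "twist": 0},
    {"dp": [0, 0, -0.8], "twist": 0},
    {"dp": [0, 0, 0], "twist": 0}
  ],
  "gripper": 0
}}

```text
time_s: 49.7
ee_pos: [0.4359, 0.1957, 0.2843]
eef_rot: [3.134, -0.002, 1.635]
force: [0.7, 0.4, -0.6]
grip_width: 0.0467
grip_force: 0.0
```

Call:
{"op": "step_arm", "data": {
  "deltas": [
    {"dp": [0.8, 0, 0], "twist": 0},
    {"dp": [0.8, 0, 0], "twist": 0},
    {"dp": [0.8, 0, 0], "twist": 0},
    {"dp": [0.8, 0, 0], "twist": 0},
    {"dp": [0.8, 0, 0], "twist": 0},
    {"dp": [0.8, 0, 0], "twist": 0},
    {"dp": [0, 0, 0], "twist": 0},
    {"dp": [0, 0, 0], "twist": 0}
  ]
}}

```text
time_s: 50.5
ee_pos: [0.4222, 0.3869, 0.2791]
eef_rot: [-3.141, 0.001, 1.636]
force: [0.1, 0.6, 0.1]
grip_width: 0.0472
grip_force: 0.0
```

```bash
python3 - <<'E'
from h import *
o,p,d=grab('top'); save(p,'top4.png',1.5)
P,u,v=biggest(d,.06,.12,(.39,.45,.15,.32)); print('handle',len(P),rect(P),np.percentile(P[:,2],[50,95]))
E
```

```text
handle 501 (array([0.43282355, 0.23147415]), np.float64(0.06674753876995572), (32, 119)) [0.08065267 0.08427162]
```

View pics/top4.png

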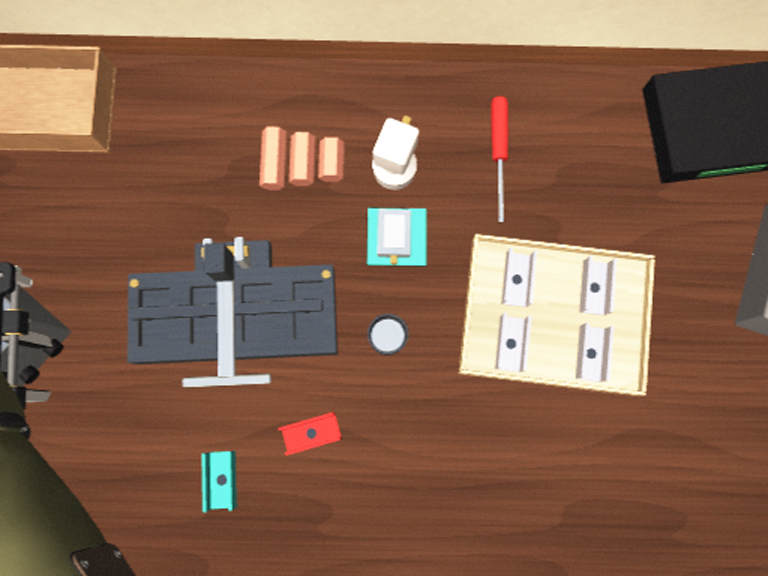

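The clamp is fully down over the empty die: its handle is at (226,381), top at about 82 mm. The four brackets lie flat in the tray at (517,279), (597,287), (511,343) and (592,352). The bystanders haven't moved and the arm is clear, so I'm handing in.

```bash
python3 -c "
from h import *
print(ctrl.hand_in())"
```

```text
the job is handed in; nothing more can be done
None
```

The job is handed in: the brackets were clamped for over two seconds, all four now lie flat on the tray's floor, the clamp is fully down over the empty die, and the other things on the counter were not moved; the hand-in gave no verdict.

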